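# Open the combination bolt of the tool chest

## Robot

A 6-joint arm with a two-finger parallel gripper is mounted at the origin on the work surface. World frame = base frame: x ahead of the robot, y to its left, z up, the work surface at z = 0. Lengths are in m, angles in rad, forces in N, time in s.
With the tool pointing down it reaches from about 0.35 to 0.775 m from the base axis. Payload 5.5 kg.
Tool frame: the origin (TCP) lies between the finger pads; the fingertips stand 19 mm ahead of it and the grasp point (between the pads) is the TCP; z points along the fingers, y is the line along which they close (so a half turn about z gives the same grasp; the last joint's range is limited). The gripper opens to 85 mm and grips with 20 to 120 N. Pads are 22 mm wide; open, the fingers measure 114 mm over their backs; the gripper's body (76 mm by 85 mm) begins 54 mm behind the grasp point. The pads swing forward as they close: fully open they stand 13 mm farther back than shut.
Start: joints at [1.134, 0.313, 0.046, 1.304, 0, 1.431], TCP at [0.168, 0.55, 0.25] pointing down, gripper open.
Joint ranges: [-2.76, 2.76], [-0.86, 1.69], [-1.03, 1.26], [-2.2, 2.34], [-1.47, 1.5], [-3.14, 3.14]. Speed limits (rad/s): [2.57, 2.57, 3.14, 3.14, 3.14, 3.14].

## Interface

Orientations are given as a unit quaternion [w, x, y, z].
In Python, from workcell import env gives the robot as it stands.
- The arm moves only by the tool carry_out, never from a script. Its argument "increments" is a list that holds one entry, the list of rows, each a list of 6 numbers: the shift along the tool's x, y, z each as a share of 50 cm, from -1 to 1, then the turn, a rotation vector about the tool's x, y, z each as a share of 2 pi rad, from -1 to 1. In form: [[[x, y, z, ax, ay, az], ...]]. A call has 1 to 5 rows; each row is the pose to reach, as a shift and turn from the pose commanded when the call began, along the tool's axes at that moment, turning the shorter way round; what a row does not reach only later rows make up. A row lasts 1/8 s, in which the tool goes at most 62.5 mm and 10.7 degrees, less where a joint would pass 70% of its speed; a pose out of reach is approached as far as the arm can. A call with a number of a shift or a turn outside -1 to 1 is refused whole. A call with a gripper value outside its range is refused whole. "jaw" is the closure, from 0 (fully open) to 1 (shut), set as the call begins (left out, the last holds). The fingers move at their own pace and stop on an object; "squeeze" is the grip in N (left out, the last holds). Time passes only in rows, so rows that repeat a pose let the fingers close. It gives the time, the measured TCP pose, the force, the opening and the grip force at its end, in the units of the state.
- env.get_state(): the state, without advancing time (a new reading comes with each control period).
- env.read_camera(name): name is "scene" or "top" or "wrist"; returns a dict with "frame" (384x512x3 uint8, blue, green, red), "z_map" (384x512 float32, m along the optical axis (not along the pixel's ray), 0 where there is no reading), "intrinsics" (3x3 intrinsics, pixels), "R" (3x3) and "t" (3): a world point X has camera coordinates R X + t; the wrist camera has in their place "T_tool_cam" (4x4, takes a point from camera to tool coordinates, whose origin is the TCP and whose axes are the flange's). Camera axes: x right, y down, z forward; pixel columns grow to the right and rows downward; lengths in m; the calibration is good to about 2 mm. A picture is of the moment at which its call begins: read the wrist's pose just before it.
- env.hand_in(): hands the job in; it is judged then, once.
Trained networks look in the newest picture that a camera, given by its name, has taken for a name from the list of things; names that differ only in an ending like _2 or _b are one class to them, and where a whole thing is asked for, a point or a joint stands for the part that bears it (a point fixed in the world has none). Each returns a list of dicts, best first, with "score" (0 to 1); they miss things now and then, are a little off and sometimes report something else, mostly with a low value. They report only what shows in the picture. A call takes as long as a camera call.
- env.find_in(camera, name): "position" ([x, y, z] in m, in world coordinates, good to about 4 mm: the middle of the surface that is visible of it).
The state is a dict: "clock": time; "joint_pos": joint angles; "qvel": joint speeds; "tau": joint torques, N m; "tcp_pos": TCP position; "orientation": TCP orientation; "wrist_force": force on the tool from outside, world axes, zero at the start; "ft_torque": the same for the moment, N m; "finger_gap": finger opening in m; "grip_force": force on a finger pad.
Only numpy, scipy, OpenCV 4.12 (cv2) and the standard library are available. Lean on these libraries where they do the work, as an engineer would, in place of code of your own. Each camera call takes 0.05 s, during which the arm holds its last target. There are 200 camera calls.

## Task

Unlock the blue tool chest: roll the three numbered wheels of its slide bolt, one at a time, until the numerals 4, 7, 2 (left to right, seen from the chest's front) stand on top at the red marks, then draw the bolt by its red-capped knob fully out of the keeper to its stop and let go. Roll the wheels with light finger pressure (around 10 N, never 20), without touching two at once, never haul on the bolt while the wheels still hold it, and leave everything else on the bench where it is.

Things in the scene. Friction and masses are not known exactly. Their poses are not given: they have to be found in the camera images.
- chest: blue steel tool chest, 220 mm (its x, front to back) x 400 mm (its y) x 90 mm high, fixed, its front towards the robot, turned up to 17 degrees; origin at the centre of its underside, y to its left seen from the front. On its two-leaf top lies a combination slide bolt along y: steel plate, dark wheel case with three cream wheels, bolt rod, keeper on the left leaf
- wheel1 (a joint): left (chest +y) wheel, angle in rad, turns endlessly. 0 shows numeral 0 on top, numeral n shows at n x 0.6283 (12.6 mm of rim each); whole turns more or less show the same. It grows as the wheel's top rolls along chest +x (away from the front). A sprung ball clicks it into each numeral: 2 to 4 N along the rim rolls it over a click; it can stand between two
- wheel2 (a joint): middle wheel, angle in rad, turns endlessly. 0 shows numeral 0 on top, numeral n shows at n x 0.6283 (12.6 mm of rim each); whole turns more or less show the same. It grows as the wheel's top rolls along chest +x (away from the front). A sprung ball clicks it into each numeral: 2 to 4 N along the rim rolls it over a click; it can stand between two
- wheel3 (a joint): right (chest -y) wheel, angle in rad, turns endlessly. 0 shows numeral 0 on top, numeral n shows at n x 0.6283 (12.6 mm of rim each); whole turns more or less show the same. It grows as the wheel's top rolls along chest +x (away from the front). A sprung ball clicks it into each numeral: 2 to 4 N along the rim rolls it over a click; it can stand between two
- wheel1_top (a point): nominal highest point of the left wheel's rim, mid-width, 136 mm above the chest's underside. The lock is worn: each wheel rides up to 2.5 mm higher or lower than nominal, so feel for it. Wheels: 40 mm diameter, 14 mm wide, 32 mm apart, axle along chest y, 12 mm out of the wheel case (56 mm in x, 104 mm in y); the ribs between them with the red index marks end 7 mm below the tops
- wheel2_top (a point): the same nominal point of the middle wheel
- wheel3_top (a point): the same nominal point of the right wheel
- bolt (a joint): travel of the bolt in m: 0 is shot (tip in the keeper), grows as it is drawn to the right (chest -y) to a stop at 0.040. It slides with 2 to 4 N of drag and stays where it is left. Unless all wheels show the code within about 0.15 rad, teeth on the rod strike the wheels after 1 to 2 mm; do not haul on it then
- knob (a point): centre of the top of the bolt's upright red-capped knob, a round post of 12 mm diameter, 30 mm tall above the rod, in line with the wheels, 88 mm right of the middle wheel when shot; it moves with the bolt. The wheel case ends 30 mm to the left of the post when the bolt is shot; its other sides are free down to the plate 58 mm below this point
- tin: small tin 48 mm diameter, 46 mm high, loose on the chest's top, leave alone; origin at the centre of its underside
- bit_block: yellow block 30 x 74 x 24 mm with driver bits standing 16 mm out of it, loose on the chest's top, leave alone; origin at the centre of its underside
- clip1: bent steel hinge clip 44 x 26 x 23 mm on the white panel left of the chest, leave alone; origin at its underside
- clip2: a second such clip, leave alone
- air_driver: inline air screwdriver, aluminium and rubber, 240 mm long, 48 mm high, lying on the bench right of the chest, leave alone; origin at its underside
- flask: black and blue drinking flask, 73 mm diameter, 235 mm high, standing behind right, leave alone; origin at the centre of its underside
- screw_tray: blue open tray of screws 100 x 190 x 35 mm behind the chest, leave alone; origin at the centre of its underside
- carton: cardboard carton 110 x 160 x 85 mm behind left, leave alone; origin at the centre of its underside

How it is judged:
On the way, in this order (a step that is already met when the one before it is completed fails the run):
1. all three wheels show the code, the bolt still shot ((value of joint wheel1 between -3.9199 and -3.6199 rad or value of joint wheel1 between 2.3633 and 2.6633 rad or value of joint wheel1 between 8.6465 and 8.9465 rad) and (value of joint wheel2 between -2.035 and -1.735 rad or value of joint wheel2 between 4.2482 and 4.5482 rad or value of joint wheel2 between 10.5314 and 10.8314 rad) and (value of joint wheel3 between -5.1765 and -4.8765 rad or value of joint wheel3 between 1.1066 and 1.4066 rad or value of joint wheel3 between 7.3898 and 7.6898 rad) and value of joint bolt below 0.006 m), for 0.2 s.
2. the bolt is drawn fully back (value of joint bolt above 0.037 m), for 0.2 s.
At the end, for the whole second after the job is handed in: wheels show 4, 7, 2 from left to right, each within 0.15 rad, the bolt drawn at least 37 of its 40 mm, released ((value of joint wheel1 between -3.9199 and -3.6199 rad or value of joint wheel1 between 2.3633 and 2.6633 rad or value of joint wheel1 between 8.6465 and 8.9465 rad) and (value of joint wheel2 between -2.035 and -1.735 rad or value of joint wheel2 between 4.2482 and 4.5482 rad or value of joint wheel2 between 10.5314 and 10.8314 rad) and (value of joint wheel3 between -5.1765 and -4.8765 rad or value of joint wheel3 between 1.1066 and 1.4066 rad or value of joint wheel3 between 7.3898 and 7.6898 rad) and value of joint bolt above 0.037 m); the robot touches nothing.
It fails at once if a wheel pressed with over 20 N (contact force between the fingers and wheel1_c0 above 20 N or contact force between the fingers and wheel2_c0 above 20 N or contact force between the fingers and wheel3_c0 above 20 N).
It fails at once if two wheels touched at once ((contact force between the fingers and wheel1_c0 above 0.3 N and contact force between the fingers and wheel2_c0 above 0.3 N) or (contact force between the fingers and wheel2_c0 above 0.3 N and contact force between the fingers and wheel3_c0 above 0.3 N) or (contact force between the fingers and wheel1_c0 above 0.3 N and contact force between the fingers and wheel3_c0 above 0.3 N)).
It fails at once if the bolt hauled against wheels that are not on the code (over 15 N on a wheel) (contact force between bolt and wheel1 above 15 N or contact force between bolt and wheel2 above 15 N or contact force between bolt and wheel3 above 15 N).
It fails at once if a bystander moved more than 15 mm (distance of any of tin, bit_block, clip1, clip2, air_driver, flask, screw_tray, carton from where it was at the start of the episode above 0.015 m).
It also fails if it takes over 69 s, if anything falls off the work surface, if the arm or the gripper's body presses on something with over 40 N, if the wrist force passes 120 N, or if a joint passes its speed limit or range.

## Working session

There is one attempt and no reset: what is moved stays moved. The work goes in short steps, Python scripts to look and compute and a tool call to move; the robot and the scene stay as the last step left them, time stands still between calls to the robot, and variables do not carry over. Pictures are saved under pics/ and viewed, at most 10 in all, crops included, and the job is handed in when it is done.

Besides the shell and the picture viewer there is one more tool, called after "Emit:" as a command line: name --argument value ..., lists and objects as JSON in quotes. carry_out: Moves the arm, as the interface text tells. Its arguments: {"type":"object","properties":{"increments":{"type":"array","items":{"type":"array","items":{"type":"array","items":{"type":"number","minimum":-1,"maximum":1}}}},"jaw":{"type":"number"},"squeeze":{"type":"number"}},"required":["increments"]}

```bash
mkdir -p pics; ls; python3 - <<'E'
from workcell import env
import cv2,numpy as np
s=env.get_state();print({k:np.round(v,3).tolist() for k,v in s.items()})
for c in("top","scene"):
    r=env.read_camera(c);cv2.imwrite(f"pics/{c}0.png",r["frame"]);print(c,r["intrinsics"].tolist(),np.round(r["R"],3).tolist(),r["t"])
    for n in("chest","wheel1_top","wheel2_top","wheel3_top","knob","tin","bit_block"):
        print(n,[(np.round(d["position"],4).tolist(),round(d["score"],2)) for d in env.find_in(c,n)[:4]])
a=cv2.imread("pics/top0.png");b=cv2.imread("pics/scene0.png")
cv2.imwrite("pics/both.png",np.vstack([a,b])[:, :] if 0 else cv2.resize(np.hstack([a,b]),(800,300)))
E
```

```text
pics
{'clock': 0.0, 'joint_pos': [1.134, 0.314, 0.045, 1.304, 0.0, 1.431], 'qvel': [0.002, 0.002, 0.001, -0.0, 0.001, 0.001], 'tau': [0.001, -48.062, 29.853, 0.019, -0.0, 0.0], 'tcp_pos': [0.168, 0.549, 0.249], 'orientation': [-0.0, 0.148, 0.989, -0.001], 'wrist_force': [0.299, -0.721, -0.175], 'ft_torque': [-0.001, -0.065, 0.045], 'grip_force': 0.0, 'finger_gap': 0.085}
top [[387.63647445708733, 0.0, 254.8218652113992], [0.0, 387.63647445708733, 194.7887628940541], [0.0, 0.0, 1.0]] [[-0.029, -0.999, -0.018], [-0.994, 0.03, -0.109], [0.11, 0.014, -0.994]] [0.04396225 0.57753763 1.17164636]
chest [([0.5283, -0.057, 0.091], 0.6)]
wheel1_top [([0.5296, -0.0555, 0.0933], 0.84)]
wheel2_top [([0.5291, -0.0627, 0.0921], 0.84)]
wheel3_top [([0.5333, -0.0604, 0.0924], 0.63)]
knob [([0.3884, 0.4621, 0.0201], 0.65), ([0.5157, -0.1552, 0.1204], 0.64)]
tin [([0.5785, 0.0925, 0.1368], 0.47)]
bit_block [([0.6237, -0.1557, 0.1141], 0.73), ([0.5789, 0.0929, 0.1346], 0.49)]
scene [[406.5921788791292, 0.0, 259.23531008027965], [0.0, 406.5921788791292, 183.50742705789048], [0.0, 0.0, 1.0]] [[-0.538, 0.843, 0.016], [0.684, 0.447, -0.577], [-0.493, -0.299, -0.817]] [ 0.30352857 -0.32421933  1.57234158]
chest [([0.5551, -0.0348, 0.0923], 0.74)]
wheel1_top [([0.5579, -0.0371, 0.0927], 0.7)]
wheel2_top [([0.5622, -0.0358, 0.0944], 0.75), ([0.399, 0.4615, 0.0242], 0.49)]
wheel3_top [([0.5619, -0.037, 0.0897], 0.69)]
knob [([0.5245, -0.1605, 0.1192], 0.41)]
tin [([0.5923, 0.1023, 0.1348], 0.86)]
bit_block [([0.7002, -0.3651, 0.1569], 0.75), ([0.6259, -0.1511, 0.1122], 0.74), ([0.5203, 0.5146, 0.0223], 0.72)]
```

```bash
python3 - <<'E'
import cv2,numpy as np
a=cv2.imread("pics/top0.png")
cv2.imwrite("pics/c1.png",cv2.resize(a[130:330,170:390],None,fx=3.6,fy=3,interpolation=cv2.INTER_CUBIC) if 0 else cv2.resize(a[130:310,170:390],None,fx=3.3,fy=3.3,interpolation=cv2.INTER_CUBIC))
E
```

```text
(no output)
```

View pics/c1.png

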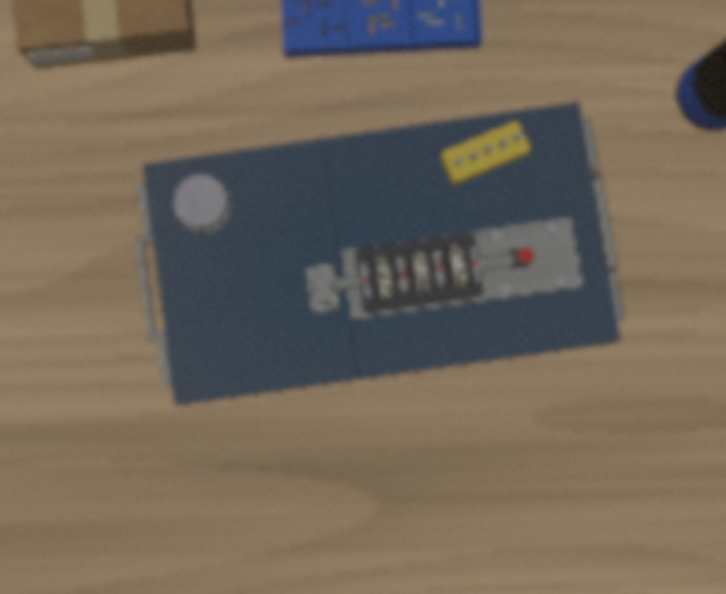

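View pics/both.png

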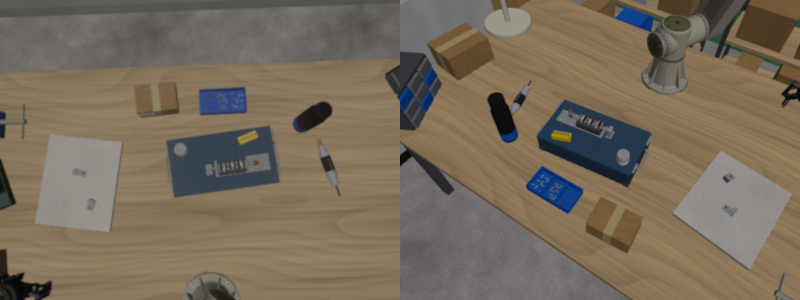

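```bash
cat > h.py <<'E'
from workcell import env
import cv2,numpy as np
from scipy.spatial.transform import Rotation as Rn
def rot(q): return Rn.from_quat(q,scalar_first=True).as_matrix()
def ray(r,u,v,z,R=None,t=None):
    R=r["R"] if R is None else R; t=r["t"] if t is None else t
    K=r["intrinsics"]; d=R.T@np.array([(u-K[0,2])/K[0,0],(v-K[1,2])/K[1,1],1]); c=-R.T@t
    return c+d*(z-c[2])/d[2]
def rel(pos,yawR,s=None):
    "target TCP pos and rotation -> row"
    s=s or env.get_state(); R0=rot(s["orientation"])
    return np.r_[R0.T@(np.array(pos)-s["tcp_pos"])/.5, Rn.from_matrix(R0.T@yawR).as_rotvec()/(2*np.pi)]
E
python3 - <<'E'
from h import *
r=env.read_camera("top")
c=lambda x,y:(170+x/3.3-.35,130+y/3.3-.35)
for n,p,z in[("w1",(383,275),.136),("w2",(420,270),.136),("w3",(458,263),.136),("knob",(525,256),.148),("FL",(178,403),.09),("FR",(618,340),.09),("BL",(147,164),.09),("BR",(580,103),.09)]:
    print(n,np.round(ray(r,*c(*p),z),4))
w=env.read_camera("wrist");print(np.round(w["T_tool_cam"],4).tolist(),w["intrinsics"].tolist())
E
```

```text
w1 [ 0.5129 -0.0601  0.136 ]
w2 [ 0.5162 -0.0918  0.136 ]
w3 [ 0.5213 -0.1244  0.136 ]
knob [ 0.5247 -0.1796  0.148 ]
FL [0.4081 0.1217 0.09  ]
FR [ 0.4522 -0.2678  0.09  ]
BL [0.622  0.1455 0.09  ]
BR [ 0.6653 -0.2459  0.09  ]
[[0.0004, -0.9645, -0.2643, 0.0663], [1.0, 0.0002, 0.0009, 0.0006], [-0.0008, -0.2643, 0.9645, -0.1226], [0.0, 0.0, 0.0, 1.0]] [[285.64045706139876, 0.0, 260.4023132816503], [0.0, 285.64045706139876, 189.01649500160804], [0.0, 0.0, 1.0]]
```

```bash
cat >> h.py <<'E'
yaw=np.radians(6.38); ex=np.array([np.cos(yaw),np.sin(yaw),0]); ey=np.array([-np.sin(yaw),np.cos(yaw),0]); ez=np.array([0,0,1.])
RT=np.c_[-ex,ey,-ez]
W2=np.array([.5165,-.0920,.136])
E
python3 - <<'E'
from h import *
print(np.round(rel(W2+.04*ex+.066*ez,RT),4))
E
```

```text
[-1.115  -0.9922  0.0966  0.      0.     -0.065 ]
```

Emit:
carry_out --increments '[[[-0.448,-0.399,0,0,0,0],[-0.448,-0.399,0,0,0,0],[-0.448,-0.399,0,0,0,0],[-0.448,-0.399,0,0,0,0],[-0.448,-0.399,0,0,0,0]]]'

```text
clock: 1.52
tcp_pos: [0.3249, 0.2917, 0.2506]
orientation: [0.0, 0.148, 0.989, 0.0]
wrist_force: [0.0, -0.5, 0.1]
finger_gap: 0.0856
grip_force: 0.0
```

Emit:
carry_out --increments '[[[-0.448,-0.399,0,0,0,0],[-0.448,-0.399,0,0,0,0],[-0.448,-0.399,0,0,0,0],[-0.448,-0.399,0,0,0,0],[-0.448,-0.399,0,0,0,0]]]'

```text
clock: 2.15
tcp_pos: [0.481, 0.035, 0.2505]
orientation: [0.001, 0.149, 0.989, 0.0]
wrist_force: [-0.5, 1.2, -0.4]
finger_gap: 0.0856
grip_force: 0.0
```

```bash
python3 - <<'E'
from h import *
print(np.round(rel(W2+.04*ex+.066*ez,RT),4), env.get_state()["clock"],env.get_state()["wrist_force"])
E
```

```text
[-2.157e-01 -1.900e-01  9.720e-02  0.000e+00  2.000e-04 -6.520e-02] 2.15 [-0.53413236  1.22683005 -0.44861886]
```

Emit:
carry_out --increments '[[[-0.216,-0.19,0.097,0,0,-0.065],[-0.216,-0.19,0.097,0,0,-0.065],[-0.216,-0.19,0.097,0,0,-0.065],[-0.216,-0.19,0.097,0,0,-0.065]]]'

```text
clock: 2.65
tcp_pos: [0.5556, -0.0869, 0.2004]
orientation: [-0.001, -0.054, 0.999, 0.0]
wrist_force: [-0.3, 0.6, 0.5]
finger_gap: 0.0856
grip_force: 0.0
```

```bash
python3 - <<'E'
from h import *
s=env.get_state();w=env.read_camera("wrist")
np.savez("v1.npz",f=w["frame"],z=w["z_map"],K=w["intrinsics"],T=w["T_tool_cam"],p=s["tcp_pos"],q=s["orientation"])
print(s["tcp_pos"],s["joint_pos"])
f=cv2.rotate(w["frame"],cv2.ROTATE_180)
cv2.imwrite("pics/w1.png",cv2.resize(f,(800,600),interpolation=cv2.INTER_CUBIC))
E
```

```text
[ 0.55562121 -0.08685365  0.20042273] [-2.97833181e-01  3.09060908e-01 -8.28125880e-02  1.18071341e+00
  5.99909915e-05 -4.06281433e-01]
```

View pics/w1.png

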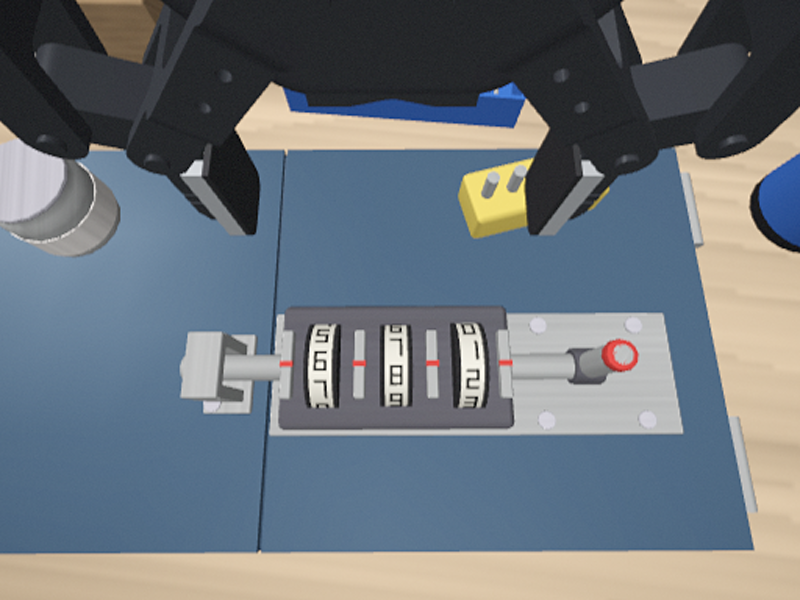

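```bash
cat >> h.py <<'E'
def cloud(d):
    K,T=d["K"],d["T"];z=d["z"];v,u=np.mgrid[:384,:512]
    P=np.stack([(u-K[0,2])/K[0,0]*z,(v-K[1,2])/K[1,1]*z,z],-1)
    P=P@T[:3,:3].T+T[:3,3]; return P@rot(d["q"]).T+d["p"]
def proj(d,X):
    K,T=d["K"],d["T"]; P=(X-d["p"])@rot(d["q"]); P=(P-T[:3,3])@T[:3,:3]
    return P[...,0]/P[...,2]*K[0,0]+K[0,2],P[...,1]/P[...,2]*K[1,1]+K[1,2]
def chestxy(P): return np.stack([(P-W2)@ex,(P-W2)@ey,P[...,2]],-1)
def snap():
    s=env.get_state();w=env.read_camera("wrist")
    return dict(f=w["frame"],z=w["z_map"],K=w["intrinsics"],T=w["T_tool_cam"],p=s["tcp_pos"],q=s["orientation"])
def unroll(d,c0,zc=(.116,)*3,x0=0,S=4):
    "strips of the three wheels; rows: angle +70..-70 deg; c0: chest y of wheel2 rel W2"
    th=np.radians(np.linspace(-70,70,140*S)); out=[]
    for i,y in enumerate((.032,0,-.032)):
        yy=np.linspace(.008,-.008,100)+y+c0
        X=W2*[1,1,0]+(x0+.02*np.sin(-th))[:,None,None]*ex+yy[None,:,None]*ey+(zc[i]+.02*np.cos(th))[:,None,None]*ez
        u,v=proj(d,X); out.append(cv2.remap(d["f"],u.astype(np.float32),v.astype(np.float32),cv2.INTER_CUBIC))
    return np.hstack(out)
E
python3 - <<'E'
from h import *
d=np.load("v1.npz");C=chestxy(cloud(d));
m=(abs(C[...,0])<.05)&(C[...,1]<.065)&(C[...,1]>-.14)&(C[...,2]>.1)&(C[...,2]<.2)
p=C[m];hi=p[p[:,2]>.127]
for a,b in((.016,.048),(-.016,.016),(-.048,-.016)):
    q=hi[(hi[:,1]>a)&(hi[:,1]<b)];
    f=lambda t:np.hypot(q[:,0]-t[0],q[:,2]-t[1])-.02
    from scipy.optimize import least_squares
    L=least_squares(f,[0,.116],loss="soft_l1",f_scale=.001);print(len(q),q.min(0),q.max(0),np.median(q[:,1]),L.x,np.std(f(L.x)))
k=p[(p[:,1]<-.07)&(p[:,2]>.135)];print("knob",len(k),np.median(k,0),k.min(0),k.max(0))
c=p[(p[:,2]>.117)&(p[:,2]<.126)];print("case",c[c[:,1]>-.06].min(0),c[c[:,1]>-.06].max(0))
b=cv2.inRange(d["f"],(0,0,130),(90,90,255));uv=C[(b>0)&m];print("red",[np.round(x,4).tolist() for x in uv[uv[:,2]<.135]][::3])
E
```

```text
1547 [-0.01747505  0.01600408  0.12700122] [0.04993969 0.04796327 0.19996087] 0.03293066204953246 [0.00044278 0.11568432] 0.022429553968142165
1270 [-0.01625408 -0.01596429  0.12700167] [0.01603821 0.01599975 0.13633428] -0.00015794333854476266 [7.87142921e-05 1.14212564e-01] 0.00208767983174178
1618 [-0.01760295 -0.04798444  0.12700259] [ 0.04978906 -0.01601596  0.19998336] -0.03303138005036858 [0.00055319 0.11636069] 0.022771890518585948
knob 525 [-0.00046307 -0.08543095  0.15026222] [-0.00630226 -0.09411399  0.13527102] [ 0.00674832 -0.08162506  0.15282043]
case [-0.02792422 -0.05996088  0.11702799] [0.02837284 0.0648339  0.12599586]
red [[-0.0009, -0.0192, 0.122], [-0.001, -0.0145, 0.1282], [-0.0009, 0.0141, 0.1283], [-0.001, 0.0161, 0.1291], [-0.0009, 0.0182, 0.1283], [-0.0009, 0.0466, 0.1292], [-0.0008, 0.0488, 0.1285], [-0.0004, -0.05, 0.1282], [-0.0004, -0.0479, 0.1286], [-0.0004, -0.046, 0.128], [-0.0004, -0.0172, 0.1287], [-0.0005, -0.0151, 0.1296], [-0.0001, 0.0135, 0.1274], [-0.0003, 0.0154, 0.129], [-0.0002, 0.0175, 0.1282], [-0.0002, 0.0462, 0.1284], [-0.0003, 0.048, 0.1294], [0.0002, -0.0506, 0.1286], [0.0001, -0.0483, 0.1298], [0.0003, -0.0467, 0.1283], [0.0005, -0.0188, 0.1272], [0.0003, -0.0165, 0.1291], [0.0002, -0.0145, 0.1295], [0.0004, 0.0155, 0.1284]]
```

```bash
python3 - <<'E'
from h import *
d=np.load("v1.npz");I=unroll(d,0,(.1157,.1142,.1164),.0003)
I=I.copy();I[280,:,:]=(0,0,255)
for k in range(-3,4):
    y=int(280+k*18*4); I[max(0,min(559,y)),::6]=(255,0,0)
cv2.imwrite("pics/u1.png",I)
E
```

```text
(no output)
```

View pics/u1.png

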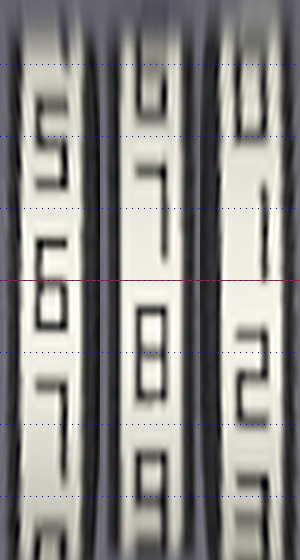

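```bash
python3 - <<'E'
from h import *
s=env.get_state();print(s["tcp_pos"],s["wrist_force"],chestxy(s["tcp_pos"]))
P=W2+.0003*ex+.003*ex;P[2]=.163
print(np.round(rel(P,RT),4))
E
```

```text
[ 0.55513104 -0.0856268   0.20113617] [-0.0074669   0.77158393 -0.06920907] [0.03909999 0.00204097 0.20113617]
[ 0.0715 -0.0043  0.0764  0.0002 -0.0002 -0.0003]
```

Emit:
carry_out --increments '[[[0.072,-0.004,0,0,0,0],[0.072,-0.004,0,0,0,0],[0.072,-0.004,0.07,0,0,0],[0.072,-0.004,0.07,0,0,0],[0.072,-0.004,0.07,0,0,0]]]' --jaw 1 --squeeze 20

```text
clock: 3.32
tcp_pos: [0.5204, -0.0906, 0.1679]
orientation: [0.001, -0.056, 0.998, -0.0]
wrist_force: [-0.5, 0.1, 0.6]
finger_gap: 0.0002
grip_force: 0.0
```

```bash
python3 - <<'E'
from h import *
s=env.get_state();print(s["tcp_pos"],s["wrist_force"],chestxy(s["tcp_pos"]),s["finger_gap"])
d=snap();np.savez("v2.npz",**d);cv2.imwrite("pics/w2.png",cv2.rotate(d["f"],cv2.ROTATE_180))
for i in range(4):
  env.read_camera("wrist");s=env.get_state();print(s["tcp_pos"],s["wrist_force"])
E
```

```text
[ 0.52037138 -0.09059258  0.16792577] [-0.54069914  0.068259    0.63612285] [0.0040038  0.0009685  0.16792577] 0.00024584995818751975
[ 0.52078081 -0.09099301  0.16819043] [ 0.18601896  0.59023789 -0.05965878]
[ 0.52075431 -0.09110581  0.16809944] [ 0.32328297 -0.55233188 -0.53704649]
[ 0.52063385 -0.09114748  0.16791912] [-0.53412885  0.39728846  0.22085758]
[ 0.5204805  -0.09117442  0.16767137] [ 0.51092077 -0.17970018  0.10958063]
```

View pics/w2.png

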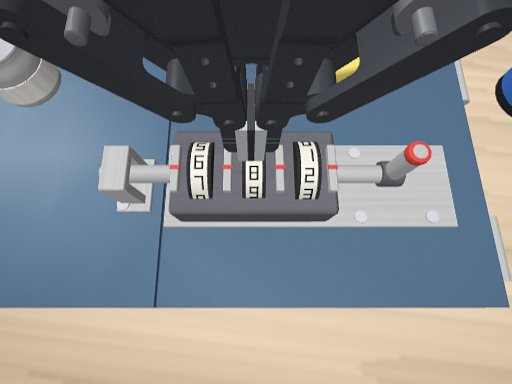

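Emit:
carry_out --increments '[[[0,0,0.022,0,0,0],[0,0,0.022,0,0,0],[0,0,0.024,0,0,0],[0,0,0.026,0,0,0],[0,0,0.026,0,0,0]]]'

```text
clock: 4.2
tcp_pos: [0.5203, -0.091, 0.1547]
orientation: [0.001, -0.056, 0.998, 0.0]
wrist_force: [-1.2, 0.6, 6.7]
finger_gap: 0.0001
grip_force: 3.2
```

Emit:
carry_out --increments '[[[0,0,0.001,0,0,0],[0,0,0.001,0,0,0],[0,0,0.002,0,0,0],[0,0,0.002,0,0,0]]]'

```text
clock: 4.7
tcp_pos: [0.5211, -0.091, 0.1547]
orientation: [0.002, -0.056, 0.998, -0.0]
wrist_force: [0.1, 2.1, 10.4]
finger_gap: 0.0004
grip_force: 5.3
```

Emit:
carry_out --increments '[[[0.004,0,0,0,0,0],[0.008,0,0,0,0,0],[0.012,0,0,0,0,0],[0.012,0,0,0,0,0]]]'

```text
clock: 5.2
tcp_pos: [0.5147, -0.0917, 0.1546]
orientation: [0.001, -0.056, 0.998, -0.0]
wrist_force: [-1.2, 1.4, 11.3]
finger_gap: -0.0
grip_force: 5.6
```

Emit:
carry_out --increments '[[[0,0,-0.02,0,0,0],[-0.05,0,-0.06,0,0,0],[-0.05,0,-0.06,0,0,0]]]'

```text
clock: 5.58
tcp_pos: [0.5408, -0.0894, 0.1842]
orientation: [0.002, -0.056, 0.998, -0.001]
wrist_force: [0.2, -0.0, 0.2]
finger_gap: 0.0001
grip_force: 0.0
```

```bash
cat >> h.py <<'E'
def look(name,zc=(.1157,.1142,.1164)):
    d=snap();I=unroll(d,0,zc,.0003).copy();I[280,:,:]=(0,0,255)
    cv2.imwrite(name,I);s=env.get_state();print(s["clock"],s["tcp_pos"],chestxy(s["tcp_pos"]));return d,I
def shifts(I0,I1):
    "apparent roll (deg of th, + = towards front) of each wheel vs reference strip"
    o=[]
    for k in range(3):
        a=I0[60:500,k*100+28:k*100+72,1].astype(np.float32);b=I1[180:380,k*100+28:k*100+72,1].astype(np.float32)
        best=[]
        for sh in range(-290,291):
            lo,hi=max(100,180+sh),min(460,380+sh)
            if hi-lo<110: continue
            x=I0[lo:hi,k*100+28:k*100+72,1].ravel().astype(float);y=I1[lo-sh:hi-sh,k*100+28:k*100+72,1].ravel().astype(float)
            best.append((np.corrcoef(x,y)[0,1],-sh/4))
        o.append(max(best))
    return o
E
python3 - <<'E'
from h import *
d,I=look("pics/u2.png")
I0=unroll(np.load("v1.npz"),0,(.1157,.1142,.1164),.0003)
print(shifts(I0,I))
E
```

```text
5.625 [ 0.53916993 -0.08909176  0.18297192] [0.0228527  0.0003711  0.18297192]
[(np.float64(0.9416908814651835), 0.0), (np.float64(0.9005296298265414), 17.5), (np.float64(0.9366494484419283), -0.25)]
```

View pics/u2.png

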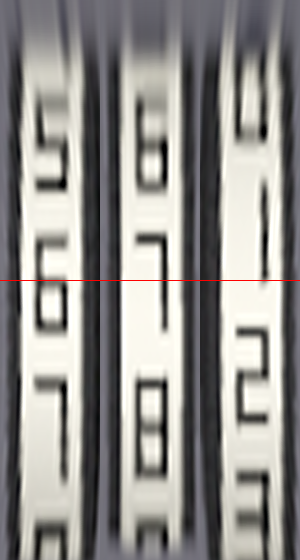

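```bash
python3 - <<'E'
from h import *
P=W2-.004*ex-.0325*ey;P[2]=.160
print(env.get_state()["tcp_pos"],np.round(rel(P,RT),4))
E
```

```text
[ 0.53916993 -0.08909176  0.18297192] [ 0.0538 -0.0657  0.0459 -0.      0.0001  0.0001]
```

Emit:
carry_out --increments '[[[0.054,-0.066,0,0,0,0],[0.054,-0.066,0,0,0,0],[0.054,-0.066,0.04,0,0,0],[0.054,-0.066,0.046,0,0,0],[0.054,-0.066,0.046,0,0,0]]]'

```text
clock: 6.25
tcp_pos: [0.5151, -0.1243, 0.1594]
orientation: [-0.001, -0.056, 0.998, 0.0]
wrist_force: [-0.5, -0.4, 0.2]
finger_gap: -0.0001
grip_force: 0.0
```

Emit:
carry_out --increments '[[[0,0,0.002,0,0,0],[0,0,0.004,0,0,0],[0,0,0.006,0,0,0],[0,0,0.006,0,0,0]]]'

```text
clock: 6.75
tcp_pos: [0.5156, -0.1248, 0.1569]
orientation: [0.0, -0.056, 0.998, 0.0]
wrist_force: [-0.6, -0.7, -0.6]
finger_gap: -0.0002
grip_force: 0.0
```

Emit:
carry_out --increments '[[[0,0,0.001,0,0,0],[0,0,0.002,0,0,0],[0,0,0.002,0,0,0]]]'

```text
clock: 7.12
tcp_pos: [0.5159, -0.1248, 0.1567]
orientation: [0.001, -0.056, 0.998, -0.0]
wrist_force: [-1.7, 1.2, 5.2]
finger_gap: 0.0002
grip_force: 3.0
```

Emit:
carry_out --increments '[[[0,0,0.001,0,0,0],[0,0,0.002,0,0,0],[0,0,0.002,0,0,0]]]'

```text
clock: 7.5
tcp_pos: [0.5163, -0.1248, 0.1566]
orientation: [0.001, -0.056, 0.998, -0.0]
wrist_force: [-2.6, 2.0, 10.2]
finger_gap: 0.0003
grip_force: 5.4
```

Emit:
carry_out --increments '[[[-0.004,0,0,0,0,0],[-0.008,0,0,0,0,0],[-0.012,0,0,0,0,0],[-0.016,0,0,0,0,0],[-0.016,0,0,0,0,0]]]'

```text
clock: 8.12
tcp_pos: [0.5243, -0.1239, 0.1566]
orientation: [0.001, -0.056, 0.998, -0.0]
wrist_force: [-2.4, 2.2, 10.1]
finger_gap: -0.0001
grip_force: 5.4
```

Emit:
carry_out --increments '[[[0,0,-0.02,0,0,0],[-0.038,0.066,-0.055,0,0,0],[-0.038,0.066,-0.055,0,0,0],[-0.038,0.066,-0.055,0,0,0]]]'

```text
clock: 8.62
tcp_pos: [0.5385, -0.0891, 0.182]
orientation: [-0.0, -0.056, 0.998, -0.0]
wrist_force: [-0.0, -0.2, -1.3]
finger_gap: -0.0002
grip_force: 0.0
```

```bash
python3 - <<'E'
from h import *
d,I=look("pics/u3.png")
I0=unroll(np.load("v1.npz"),0,(.1157,.1142,.1164),.0003)
print(shifts(I0,I));print(shifts(cv2.imread("pics/u2.png"),I))
P=W2+.011*ex+.0325*ey;P[2]=.160
print(np.round(rel(P,RT),4))
E
```

```text
8.675 [ 0.53824077 -0.08928268  0.18179063] [0.02190808 0.00028461 0.18179063]
[(np.float64(0.9254062065794116), 0.0), (np.float64(0.9088705451986054), 17.5), (np.float64(0.9348816963747971), -23.5)]
[(np.float64(0.917127715434114), 0.0), (np.float64(0.9419461841341786), 0.0), (np.float64(0.8903599387830556), -23.0)]
[ 0.0218  0.0644  0.0436  0.     -0.0002  0.    ]
```

View pics/u3.png

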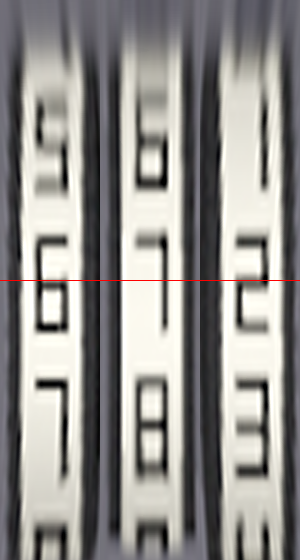

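Emit:
carry_out --increments '[[[0.03,0.065,0,0,0,0],[0.03,0.065,0,0,0,0],[0.03,0.065,0.04,0,0,0],[0.03,0.065,0.046,0,0,0],[0.03,0.065,0.046,0,0,0]]]'

```text
clock: 9.3
tcp_pos: [0.52, -0.0589, 0.1591]
orientation: [-0.0, -0.055, 0.998, 0.0]
wrist_force: [-0.2, 0.1, 0.0]
finger_gap: -0.0003
grip_force: 0.0
```

Emit:
carry_out --increments '[[[0,0,0.002,0,0,0],[0,0,0.004,0,0,0],[0,0,0.004,0,0,0]]]'

```text
clock: 9.68
tcp_pos: [0.5203, -0.0584, 0.1575]
orientation: [0.0, -0.056, 0.998, -0.0]
wrist_force: [0.3, 0.1, 0.6]
finger_gap: -0.0001
grip_force: 0.0
```

Emit:
carry_out --increments '[[[0,0,0.001,0,0,0],[0,0,0.002,0,0,0],[0,0,0.002,0,0,0]]]'

```text
clock: 10.05
tcp_pos: [0.5202, -0.0583, 0.1562]
orientation: [-0.0, -0.056, 0.998, 0.0]
wrist_force: [-0.3, -0.1, -0.1]
finger_gap: 0.0002
grip_force: 0.0
```

Emit:
carry_out --increments '[[[0,0,0.001,0,0,0],[0,0,0.002,0,0,0],[0,0,0.002,0,0,0]]]'

```text
clock: 10.42
tcp_pos: [0.5204, -0.0584, 0.1559]
orientation: [0.0, -0.056, 0.998, -0.0]
wrist_force: [-0.1, 0.8, 5.1]
finger_gap: 0.0001
grip_force: 2.4
```

Emit:
carry_out --increments '[[[0,0,0.001,0,0,0],[0,0,0.002,0,0,0],[0,0,0.002,0,0,0]]]'

```text
clock: 10.8
tcp_pos: [0.5208, -0.0583, 0.1557]
orientation: [0.001, -0.056, 0.998, -0.0]
wrist_force: [-2.1, 1.8, 10.2]
finger_gap: 0.0002
grip_force: 4.8
```

Emit:
carry_out --increments '[[[0.006,0,0,0,0,0],[0.012,0,0,0,0,0],[0.018,0,0,0,0,0],[0.025,0,0,0,0,0],[0.025,0,0,0,0,0]]]'

```text
clock: 11.42
tcp_pos: [0.5086, -0.0597, 0.1559]
orientation: [0.001, -0.056, 0.998, -0.0]
wrist_force: [-1.9, 2.1, 10.8]
finger_gap: 0.0002
grip_force: 5.2
```

Emit:
carry_out --increments '[[[0,0,-0.014,0,0,0],[-0.025,0,-0.014,0,0,0],[-0.025,0,-0.014,0,0,0],[-0.025,0,-0.01,0,0,0],[-0.025,0,-0.007,0,0,0]]]'

```text
clock: 12.05
tcp_pos: [0.5198, -0.0583, 0.1572]
orientation: [-0.0, -0.056, 0.998, 0.0]
wrist_force: [0.2, -0.3, 0.9]
finger_gap: 0.0002
grip_force: 0.0
```

Emit:
carry_out --increments '[[[0,0,0.002,0,0,0],[0,0,0.003,0,0,0],[0,0,0.005,0,0,0],[0,0,0.006,0,0,0],[0,0,0.006,0,0,0]]]'

```text
clock: 12.68
tcp_pos: [0.5205, -0.0584, 0.1558]
orientation: [0.001, -0.056, 0.998, -0.0]
wrist_force: [-0.6, 1.1, 6.7]
finger_gap: -0.0003
grip_force: 3.1
```

Emit:
carry_out --increments '[[[0,0,0.001,0,0,0],[0,0,0.002,0,0,0]]]'

```text
clock: 12.92
tcp_pos: [0.5209, -0.0584, 0.1556]
orientation: [0.001, -0.056, 0.998, -0.0]
wrist_force: [-2.0, 1.9, 11.6]
finger_gap: 0.0
grip_force: 6.1
```

Emit:
carry_out --increments '[[[0.006,0,0,0,0,0],[0.012,0,0,0,0,0],[0.018,0,0,0,0,0],[0.025,0,0,0,0,0],[0.025,0,0,0,0,0]]]'

```text
clock: 13.55
tcp_pos: [0.5089, -0.0597, 0.1558]
orientation: [0.002, -0.056, 0.998, -0.0]
wrist_force: [-0.8, 2.3, 10.7]
finger_gap: 0.0002
grip_force: 5.5
```

Emit:
carry_out --increments '[[[0,0,-0.02,0,0,0],[-0.055,-0.065,-0.055,0,0,0],[-0.055,-0.065,-0.055,0,0,0],[-0.055,-0.065,-0.055,0,0,0]]]'

```text
clock: 14.05
tcp_pos: [0.5383, -0.0889, 0.181]
orientation: [-0.001, -0.056, 0.998, 0.0]
wrist_force: [-0.6, -0.0, -0.4]
finger_gap: 0.0002
grip_force: 0.0
```

```bash
python3 - <<'E'
from h import *
d,I=look("pics/u4.png")
np.savez("v4.npz",**d);print(shifts(cv2.imread("pics/u3.png"),I))
C=chestxy(cloud(d));k=C[(abs(C[...,0])<.02)&(C[...,1]<-.07)&(C[...,1]>-.13)&(C[...,2]>.148)&(C[...,2]<.16)]
print("knob",len(k),np.median(k,0),k.min(0),k.max(0))
E
```

```text
14.1 [ 0.53786758 -0.08859607  0.18074136] [0.0216135  0.00100844 0.18074136]
[(np.float64(0.7267997192111865), 35.0), (np.float64(0.9595689275987496), 0.0), (np.float64(0.9711515487303355), 0.0)]
knob 438 [-0.00034836 -0.08720066  0.15075706] [-0.00636596 -0.09422997  0.14800872] [ 0.00623885 -0.08150667  0.15254812]
```

View pics/u4.png

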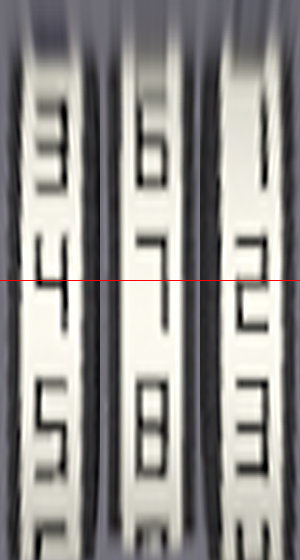

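```bash
python3 - <<'E'
from h import *
P=W2-.0003*ex-.0875*ey;P[2]=.147
print(np.round(rel(P,RT),4))
E
```

```text
[ 4.380e-02 -1.771e-01  6.740e-02  1.000e-04 -2.000e-04  0.000e+00]
```

Emit:
carry_out --increments '[[[0.044,-0.177,0,0,0,0],[0.044,-0.177,0,0,0,0],[0.044,-0.177,0,0,0,0],[0.044,-0.177,0,0,0,0],[0.044,-0.177,0,0,0,0]]]' --jaw 0.7

```text
clock: 14.72
tcp_pos: [0.5266, -0.1781, 0.1812]
orientation: [-0.0, -0.057, 0.998, 0.0]
wrist_force: [-0.5, -0.3, 0.2]
finger_gap: 0.0254
grip_force: 0.0
```

```bash
python3 - <<'E'
from h import *
d=snap();s=env.get_state();print(chestxy(s["tcp_pos"]),s["finger_gap"])
cv2.imwrite("pics/k1.png",cv2.rotate(d["f"],cv2.ROTATE_180))
E
```

```text
[ 0.00053228 -0.08679981  0.1812368 ] 0.025600391772441944
```

View pics/k1.png

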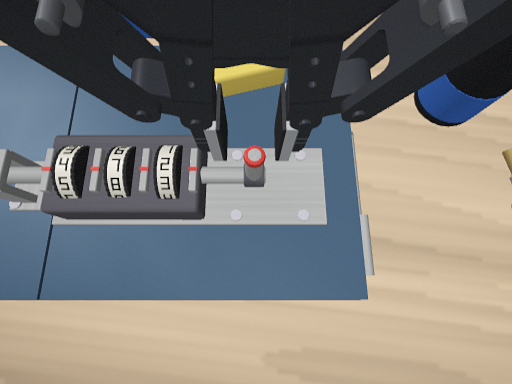

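The fingers, 25 mm apart at about pixel columns 215 and 287, straddle the red knob at (254,156), clear of the wheel case, which ends at column 205. I'll go down and grip it.

Emit:
carry_out --increments '[[[0,-0.001,0.03,0,0,0],[0,-0.001,0.05,0,0,0],[0,-0.001,0.066,0,0,0],[0,-0.001,0.066,0,0,0]]]'

```text
clock: 15.28
tcp_pos: [0.5262, -0.1796, 0.1471]
orientation: [-0.001, -0.056, 0.998, 0.001]
wrist_force: [-0.3, 0.4, 0.8]
finger_gap: 0.0255
grip_force: 0.0
```

Emit:
carry_out --increments '[[[0,0,0,0,0,0],[0,0,0,0,0,0],[0,0,0,0,0,0],[0,0,0,0,0,0]]]' --jaw 1 --squeeze 20

```text
clock: 15.78
tcp_pos: [0.5268, -0.1801, 0.1483]
orientation: [0.0, -0.056, 0.998, -0.0]
wrist_force: [0.1, -1.2, -2.7]
finger_gap: 0.0111
grip_force: 20.2
```

Emit:
carry_out --increments '[[[0,-0.004,0,0,0,0],[0,-0.008,0,0,0,0],[0,-0.012,0,0,0,0]]]'

```text
clock: 16.15
tcp_pos: [0.5274, -0.1856, 0.1483]
orientation: [0.0, -0.056, 0.998, 0.0]
wrist_force: [1.7, 1.8, -0.8]
finger_gap: 0.011
grip_force: 20.3
```

The bolt slides with low force, so I'll draw it on to the stop.

Emit:
carry_out --increments '[[[0,-0.015,0,0,0,0],[0,-0.03,0,0,0,0],[0,-0.045,0,0,0,0],[0,-0.06,0,0,0,0],[0,-0.068,0,0,0,0]]]'

```text
clock: 16.77
tcp_pos: [0.5313, -0.2201, 0.1482]
orientation: [0.0, -0.056, 0.998, 0.0]
wrist_force: [0.0, 10.9, 0.7]
finger_gap: 0.0108
grip_force: 20.8
```

Emit:
carry_out --increments '[[[0,-0.001,0,0,0,0],[0,-0.002,0,0,0,0],[0,-0.002,0,0,0,0]]]'

```text
clock: 17.15
tcp_pos: [0.5313, -0.22, 0.1483]
orientation: [0.0, -0.056, 0.998, 0.001]
wrist_force: [1.2, 4.7, 1.3]
finger_gap: 0.0108
grip_force: 20.5
```

Emit:
carry_out --increments '[[[0,0,0,0,0,0],[0,0,0,0,0,0],[0,0,0,0,0,0]]]' --jaw 0.7

```text
clock: 17.52
tcp_pos: [0.5315, -0.2211, 0.1484]
orientation: [0.0, -0.056, 0.998, -0.0]
wrist_force: [0.1, -0.0, -0.6]
finger_gap: 0.0258
grip_force: 0.0
```

Emit:
carry_out --increments '[[[0,0,-0.04,0,0,0],[-0.02,0.02,-0.1,0,0,0],[-0.05,0.08,-0.1,0,0,0],[-0.05,0.08,-0.1,0,0,0],[-0.05,0.08,-0.1,0,0,0]]]'

```text
clock: 18.15
tcp_pos: [0.5516, -0.1783, 0.1981]
orientation: [-0.0, -0.056, 0.998, -0.0]
wrist_force: [-0.8, 0.3, 0.0]
finger_gap: 0.026
grip_force: 0.0
```

```bash
python3 - <<'E'
from h import *
d,I=look("pics/u5.png")
print(shifts(cv2.imread("pics/u4.png"),I))
C=chestxy(cloud(d));k=C[(abs(C[...,0])<.02)&(C[...,1]<-.07)&(C[...,1]>-.16)&(C[...,2]>.148)&(C[...,2]<.156)]
print("knob",len(k),k.min(0),k.max(0),env.get_state()["wrist_force"])
cv2.imwrite("pics/w5.png",cv2.rotate(d["f"],cv2.ROTATE_180))
E
```

```text
18.2 [ 0.55143795 -0.17855412  0.19795192] [ 0.0251035  -0.08990044  0.19795192]
[(np.float64(0.9311849234070815), 0.0), (np.float64(0.8799016142782138), 0.0), (np.float64(0.9248604621706896), 0.0)]
knob 339 [-0.00633571 -0.13460813  0.14806764] [ 0.00605599 -0.12167346  0.15236803] [-0.28377604  0.41712153  0.85748708]
```

View pics/w5.png

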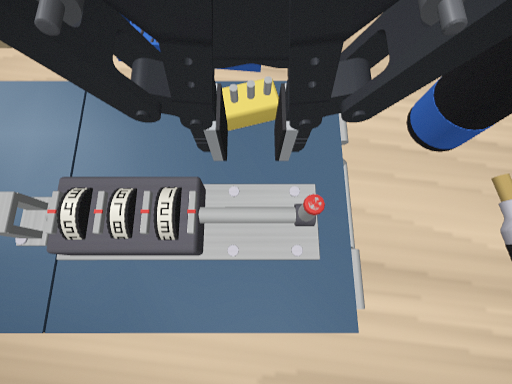

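The knob at (314,205) has moved 40 mm to the right. The wheels still read 4, 7, 2 at the marks and the gripper is clear of everything.

```bash
python3 -c "
from workcell import env
print(env.hand_in())"
```

```text
the job is handed in; nothing more can be done
None
```

The chest is unlocked: the wheels read 4, 7, 2 at the marks, the bolt is drawn about 40 mm to its stop and released, and the job was handed in at about 18 s (no verdict was returned).

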